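Lock up the battery box and close the kit drawer

TASK

Close up the phone repair bench: put every loose battery pack into the battery box, shut its lid, swing the latch loop over the keeper on the lid and then press the red lever down past centre until it lies flat and locked. Put the blue screwdriver away in the open kit drawer and push the drawer fully home until it clicks in. Leave the other things on the bench where they are.

Things in the scene. Friction and masses are not known exactly. Their poses are not given: they have to be found in the camera images.
- battery_box: fixed grey steel battery box with a green lid. Open tub 140 (x) x 246 (y) x 55 high outside, walls and floor 5 thick. Origin: centre of the tub's underside; x points away from the robot to the lid's hinge, y along the long side, z up. A shelf (60 deep, 100 wide, top at 45) in the middle of its front (-x) wall carries the draw latch
- box_floor (a point): centre of the tub's inner floor, axes as battery_box; inside 130 (x) x 236 (y), rim 50 above it
- lid (a joint): lid angle, rad: 0 shut on the rim, grows as it opens; starts open at 1.55 to 1.7, limit 1.8. A plate 140 x 246 x 8 hinged along the tub's far top edge (box frame x +70, z 55, its underside); it stays at any angle and takes 3 to 5 N at its free edge to move. Shut, its top is 63 above the table
- lid_edge (a point): middle of the lid's free edge (mid thickness), 140 from the hinge. The keeper stands on the lid's outer face 5 to 8 from this edge, 20 wide, 12 tall
- latch_lever (a joint): lever angle about its pivot, rad: 0 flat, pointing to box -x; 1.57 upright; starts at 1.3 to 1.6; range 0 to 1.9. Stays where left (under 2 N at the tip). With the loop hooked it tightens below 0.6 (3 to 5 N at the tip), passes dead centre near 0.2, then snaps flat and locks. Red plate, free end 62 from the pivot, 20 wide, 4 thick, middle plane 4 above the pivot when flat
- latch_pivot (a point): lever pivot, axis along box y, at box frame (-105, 0, 59)
- loop_bar_mid (a point): middle of the loop's crossbar (4 thick, 40 long along box y)
- loop_tab (a point): middle of the red finger tab (24 long, 26 wide, 3 thick) 1 to 25 beyond the crossbar of the wire loop. The loop, 40 wide, is pinned on the lever 20 from the pivot, 63 from pin to bar. It starts thrown back on the raised lever, leaning to the robot; pushed to box +x past upright it falls onto the lid by itself. Only with the lever up does the bar reach behind the keeper
- keeper (a point): on the lid, moves with it: where the middle of the crossbar sits when hooked and drawn tight, 2 above the lid's face, behind (hinge side of) the keeper's upright. With the lid shut its axes are those of battery_box. Keeper: steel hook 20 wide, 12 tall, its upright 2 to 5 from this point towards the robot, with a lip that overhangs 3 towards the hinge
- drawer (a joint): drawer opening, m: 0 fully home, slides out towards the robot; it belongs to a fixed blue one-drawer cabinet 180 deep, 190 wide, 75 high, whose front the drawer panel covers; starts at 0.11 to 0.145. A sprung ball detent bites over the last 10 mm (push about 5 N, otherwise 1.2 N plus drag of 4 N per m/s), then pulls it home
- drawer_front (a point): middle of the grey drawer front's outer face, 50 above the table; the front is 186 wide, 10 thick, from 7 to 65 above the table
- drawer_floor (a point): centre of the drawer's inner floor, moves with it; x into the cabinet (closing), y along the front, z up; 20 above the table. Inside 157 (x, from the front panel at -80) x 166 (y); side walls 30 high, front panel 45 above the floor. The part inside the cabinet is roofed over
- driver: blue precision screwdriver: square handle 75 x 13 x 13, shaft 5 thick continuing 45 beyond it along +x. Origin: underside, middle of the handle; x along it towards the shaft
- pack1: black phone battery pack with an orange band, 52 (x) x 34 (y) x 20 high, about 85 g. Origin: centre of its underside. Two to four packs are present
- pack2: black phone battery pack with an orange band, 52 (x) x 34 (y) x 20 high, about 85 g. Origin: centre of its underside. Two to four packs are present
- pack3: black phone battery pack with an orange band, 52 (x) x 34 (y) x 20 high, about 85 g. Origin: centre of its underside. Two to four packs are present
- pack4: black phone battery pack with an orange band, 52 (x) x 34 (y) x 20 high, about 85 g. Origin: centre of its underside. Two to four packs are present
- tape_roll: bystander: yellow tape roll, 56 across, 22 high. Origin: centre of its underside
- flux_jar: bystander: small amber jar with an orange cap, 44 across, 40 high. Origin: centre of its underside
- phone: bystander: opened phone, 140 x 68 x 9. Origin: centre of its underside
- marker: bystander: red and yellow marker pen, 110 long, 10 thick. Origin: centre of its underside
- swab_tub: bystander: clear square tub with a blue lid, 60 x 60 x 51. Origin: centre of its underside
- adapter_a: bystander: red cardboard adapter box, 60 x 75 x 50. Origin: centre of its underside
- adapter_b: bystander: second red adapter box, 60 x 75 x 50. Origin: centre of its underside
Mind the look-alikes: they are no part of the job. Leave any brown or yellow look-alike of the pack2 alone.

How it is judged:
By the outcome, as a careful person would: the job done as asked, in the order asked, and still so for the second after the job is handed in, with the robot touching nothing.
Of pack1, pack2, pack3, pack4 only 2 to 4 are there at a start; the rules pass over those that are not, and their reading is None.
At some moment in a run one of pack1, pack2, pack3, pack4, driver may be knocked a few centimetres aside while the robot is not near it.
It also fails if it takes over 210 s, if anything falls off the work surface, if the arm or the gripper's body presses on something with over 40 N, if the wrist force passes 120 N, or if a joint passes its speed limit or range.

ROBOT

A 7-joint arm with a two-finger parallel gripper is mounted at the origin on the work surface. World frame = base frame: x ahead of the robot, y to its left, z up, the work surface at z = 0. Lengths are in m, angles in rad, forces in N, time in s.
With the tool pointing down it reaches from about 0.4 to 0.85 m from the base axis. Payload 4.5 kg.
Tool frame: the origin (TCP) lies midway between the tips of the shut fingers; the grasp point (between the pads) lies 19 mm behind it; z points along the fingers, y is the line along which they close (so a half turn about z gives the same grasp; the last joint's range is limited). The gripper opens to 88 mm and grips with 3 to 60 N. Pads are 18 mm wide; open, the fingers measure 123 mm over their backs; the gripper's body (75 mm by 187 mm) begins 45 mm behind the grasp point.
Start: joints at [-1.257, 0.689, -0.195, 1.565, 0.157, 0.902, -0.215], TCP at [0.173, 0.601, 0.239] pointing down, gripper open.
Joint ranges: [-3.01, 3.01], [-0.46, 2.08], [-1.47, 1.51], [0.13, 2.56], [-1, 4.14], [0.04, 2.09], [-2.66, 2.66]. Speed limits (rad/s): [2.57, 2.57, 3.14, 3.14, 3.14, 3.14, 3.14].

INTERFACE

Orientations are given as a unit quaternion [x, y, z, w].
In Python, from plant import r gives the robot as it stands. The module is installed in compiled form; this text tells all that it offers.
- The arm moves only by the tool step_arm, never from a script. Its argument "series" is a list of rows, each a list of 7 numbers: the shift along the world's x, y, z in mm, then the turn, a rotation vector about the world's x, y, z in rad, then the closure, from 0 (fully open) to 1 (shut). A call has 1 to 20 rows; each row shifts and turns the commanded pose from where the row before left it; what a row does not reach is not made up. A row lasts 1/10 s, in which the tool goes at most 50 mm and 8.59 degrees, less where a joint would pass 70% of its speed; a pose out of reach is approached as far as the arm can. A call is refused whole if a number of a shift passes 50 or a number of a turn 0.15, either way. A call with a gripper value outside its range is refused whole. The fingers move at their own pace and stop on an object; "force" is the grip in N (left out, the last holds). Time passes only in rows, so rows that do not move let the fingers close. It gives the time, the measured TCP pose, the force, the opening and the grip force at its end, in the units of the state.
- r.get_state(): the state, without advancing time (a new reading comes with each control period).
- r.snapshot(name): name is "side" or "top"; returns (picture, depth): 400x640x3 uint8, blue, green, red; 400x640 float32, m along the optical axis (not along the pixel's ray), 0 where there is no reading.
- r.get_calibration(name): a dict with "intrinsics" (3x3 intrinsics, pixels), "pose" (4x4, takes a point from camera to world coordinates). Camera axes: x right, y up, looking along -z (the intrinsics and any distortion apply to the point x, -y, -z); pixel columns grow to the right and rows downward; lengths in m; the calibration is good to about 2 mm. A picture is of the moment at which its call begins. get_calibration takes no time and is no camera call.
- r.finish_job(): hands the job in; it is judged then, once.
The state is a dict: "clock": time; "q": joint angles; "qd": joint speeds; "joint_torque": joint torques, N m; "tool_pos": TCP position; "eef_rot": TCP orientation; "contact_force": force on the tool from outside, world axes, zero at the start; "moment": the same for the moment, N m; "opening": opening from 0.0 (shut) to 1.0 (fully open); "finger_force": force on a finger pad.
Only numpy, scipy, OpenCV 4.12 (cv2) and the standard library are available. Lean on these libraries where they do the work, as an engineer would, in place of code of your own. Each camera call takes 0.05 s, during which the arm holds its last target. There are 200 camera calls.

## Working session

There is one attempt and no reset: what is moved stays moved. The work goes in short steps, Python scripts to look and compute and a tool call to move; the robot and the scene stay as the last step left them, time stands still between calls to the robot, and variables do not carry over. Pictures are saved under pics/ and viewed, at most 14 in all, crops included, and the job is handed in when it is done.

Besides the shell and the picture viewer there is one more tool, called after "Request:" in YAML: its name, and indented under it one key for each argument. step_arm: Moves the arm, as the interface text tells. Its arguments: {"type":"object","properties":{"series":{"type":"array"},"force":{"type":"number"}},"required":["series"]}

```bash
mkdir -p pics
cat > h.py <<'E'
import numpy as np, cv2
from plant import r
def look(n,tag=None):
    im,d=r.snapshot(n); np.savez(f'{n}.npz',im=im,d=d)
    if tag: cv2.imwrite(f'pics/{tag}.png',im)
    return im,d
def cal(n):
    c=r.get_calibration(n); return np.array(c['intrinsics']),np.array(c['pose'])
def cloud(n,d):
    K,P=cal(n); v,u=np.mgrid[:d.shape[0],:d.shape[1]]
    x=(u-K[0,2])/K[0,0]*d; y=(v-K[1,2])/K[1,1]*d
    p=np.stack([x,-y,-d],-1)@P[:3,:3].T+P[:3,3]
    p[d==0]=np.nan; return p
def st():
    s=r.get_state(); print({k:np.round(s[k],3).tolist() for k in('clock','tool_pos','eef_rot','contact_force','opening','finger_force','q')}); return s
E
python3 - <<'E'
from h import *
st()
for n in('top','side'):
    im,d=look(n,n+'0'); c=r.get_calibration(n); print(n,c, (d==0).mean(), np.median(d))
E
```

```text
{'clock': 0.0, 'tool_pos': [0.172, 0.6, 0.238], 'eef_rot': [0.139, 0.99, -0.001, -0.0], 'contact_force': [0.16, -0.663, -0.291], 'opening': 0.996, 'finger_force': 0.0, 'q': [-1.257, 0.69, -0.195, 1.566, 0.157, 0.902, -0.215]}
top {'intrinsics': array([[488.05504824,   0.        , 314.76179468],
       [  0.        , 488.05504824, 204.52454396],
       [  0.        ,   0.        ,   1.        ]]), 'pose': array([[ 0.02045271,  0.98708221, -0.15890372,  0.25114443],
       [-0.99959129,  0.02336393,  0.01647388,  0.11075337],
       [ 0.01997369,  0.15850183,  0.98715663,  1.56973159],
       [ 0.        ,  0.        ,  0.        ,  1.        ]])} 0.00408203125 1.5972937
side {'intrinsics': array([[414.72033295,   0.        , 325.08164297],
       [  0.        , 414.72033295, 200.53069436],
       [  0.        ,   0.        ,   1.        ]]), 'pose': array([[-0.99668175,  0.06640069, -0.04707908,  0.44584231],
       [-0.07773775, -0.60502972,  0.79239882,  1.10514185],
       [ 0.02413158,  0.79342926,  0.60818392,  0.83665747],
       [ 0.        ,  0.        ,  0.        ,  1.        ]])} 0.00413671875 1.2264333
```

View pics/top0.png

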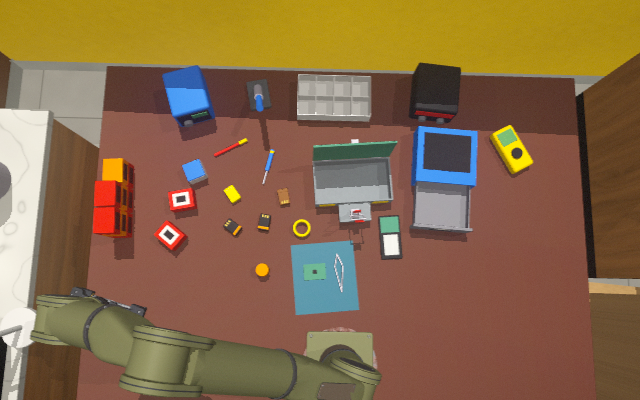

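View pics/side0.png

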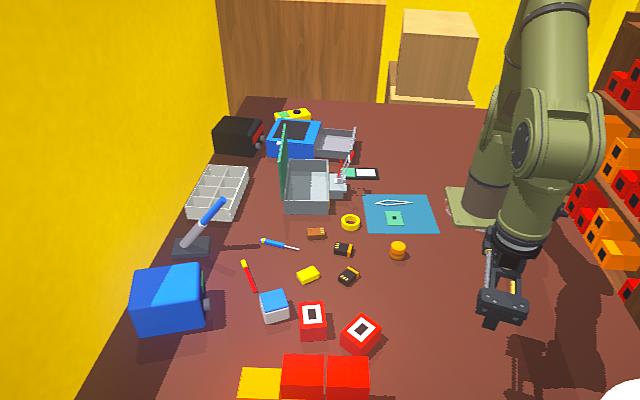

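The top view shows two black packs at about (232,228) and (264,222), with brown and yellow look-alikes at (284,197) and (232,194). The driver is at (268,165), the box at (352,182), the latch at (355,213) and the drawer at (441,205). The side view agrees.

```bash
cat >> h.py <<'E'
def ray(n,u,v,z):
    K,P=cal(n); dr=P[:3,:3]@np.array([(u-K[0,2])/K[0,0],-(v-K[1,2])/K[1,1],-1]); return P[:3,3]+dr*(z-P[2,3])/dr[2]
def rect(pts):
    (c,s,a)=cv2.minAreaRect((pts[:,:2]*1000).astype(np.float32)); 
    if s[0]<s[1]: s=s[::-1]; a+=90
    return np.round(c,1),np.round(s,1),round((a+90)%180-90,1)
def comps(mask,mn=15):
    n,l,s,c=cv2.connectedComponentsWithStats(mask.astype(np.uint8)); return [(l==i,s[i],c[i]) for i in range(1,n) if s[i,4]>=mn]
def crop(im,u0,v0,u1,v1,k,name):
    cv2.imwrite(f'pics/{name}.png',cv2.resize(im[v0:v1,u0:u1],None,fx=k,fy=k,interpolation=cv2.INTER_CUBIC))
E
python3 - <<'E'
from h import *
for n in('top','side'):
    z=np.load(n+'.npz'); im,d=z['im'],z['d']; p=cloud(n,d); h=cv2.cvtColor(im,cv2.COLOR_BGR2HSV)
    H,S,V=[h[...,i].astype(int) for i in range(3)]
    print('==',n,'table z',np.nanmedian(p[...,2][ (H<8)&(V<110)&(S>90)]))
    ws=(p[...,0]>0.3)&(p[...,0]<1.1)&(np.abs(p[...,1])<0.65)
    def rep(nm,m,mn=12):
        for k,s,c in comps(m&ws,mn):
            q=p[k]; print(nm,c.round(),s[4],np.nanmedian(q,0).round(3),'zmx',np.nanpercentile(q[:,2],95).round(3),rect(q[~np.isnan(q[:,0])]))
    rep('dark',(V<60)&(p[...,2]>.012)&(p[...,2]<.03))
    rep('packtop',(p[...,2]>.013)&(p[...,2]<.028)&ws&(p[...,1]>-.05)&(p[...,0]<.8),40)
    rep('blue',(H>98)&(H<125)&(S>120)&(p[...,2]<.03))
    rep('red',((H<6)|(H>174))&(S>150)&(V>120)&(p[...,1]<.1)&(p[...,0]>.4))
    rep('green',(H>60)&(H<90)&(S>60)&(p[...,2]>.05),60)
E
```

```text
== top table z 0.0003534136483365202
dark [413. 116.] 23 [ 0.804 -0.235  0.023] zmx 0.029 (array([ 803.7, -234.6]), array([29.8,  7.4]), 65.8)
dark [431. 119.] 19 [ 0.797 -0.294  0.022] zmx 0.028 (array([ 797.4, -294. ]), array([32.1,  5. ]), 87.5)
packtop [308. 118.] 43 [0.792 0.11  0.021] zmx 0.028 (array([791.4, 111.7]), array([76.2,  4.2]), 89.8)
packtop [340. 118.] 60 [0.792 0.009 0.019] zmx 0.027 (array([791.8,   8.4]), array([116.7,   6.1]), -89.8)
packtop [232. 194.] 164 [0.529 0.353 0.02 ] zmx 0.025 (array([530.9, 353.5]), array([53.7, 33.8]), 35.5)
packtop [283. 196.] 167 [0.526 0.187 0.02 ] zmx 0.025 (array([526.4, 187.5]), array([52.4, 33.5]), 12.8)
packtop [264. 222.] 159 [0.443 0.246 0.019] zmx 0.026 (array([441.1, 247.4]), array([51.3, 33.6]), -9.6)
packtop [232. 227.] 171 [0.424 0.347 0.019] zmx 0.025 (array([424. , 347.5]), array([51.7, 34. ]), 55.0)
packtop [301. 228.] 116 [0.424 0.126 0.022] zmx 0.026 (array([424.6, 126.7]), array([54., 52.]), 46.7)
blue [413. 152.] 12 [ 0.684 -0.235  0.02 ] zmx 0.025 (array([ 684.2, -234.8]), array([37.2,  1.8]), -3.0)
blue [269. 
[... 2180 characters left out ...]
mx 0.003 (array([337.5,  57.7]), array([199.9,  85.5]), -86.3)
blue [274. 243.] 108 [0.642 0.244 0.011] zmx 0.014 (array([640.2, 241.5]), array([59.9, 16.6]), -13.6)
blue [171. 329.] 462 [0.822 0.56  0.018] zmx 0.029 (array([827.8, 556.5]), array([158.6,  26. ]), 11.9)
red [257. 133.] 87 [ 0.794 -0.282  0.073] zmx 0.085 (array([ 793.3, -286.6]), array([120.4,   6.3]), 83.4)
red [352. 155.] 24 [ 0.434 -0.042  0.146] zmx 0.158 (array([ 436. , -125.1]), array([197.1,   8.6]), -88.4)
red [340. 166.] 39 [ 0.471 -0.041  0.089] zmx 0.126 (array([ 472.3, -141.5]), array([229.5,  16.1]), -89.0)
green [283. 160.] 452 [0.645 0.022 0.149] zmx 0.194 (array([ 669.5, -136.7]), array([481.8,  23.9]), -81.4)
```

Run:
```python
from h import *
a=np.load('top.npz')['im'];b=np.load('side.npz')['im']
A=cv2.resize(a[130:260,220:480],None,fx=3,fy=3,interpolation=cv2.INTER_CUBIC)
cv2.imwrite('pics/t1.png',A)
B=cv2.resize(b[115:275,240:400],None,fx=3.7,fy=3.7,interpolation=cv2.INTER_CUBIC)
cv2.imwrite('pics/s1.png',B)
```

```text
(no output)
```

View pics/t1.png

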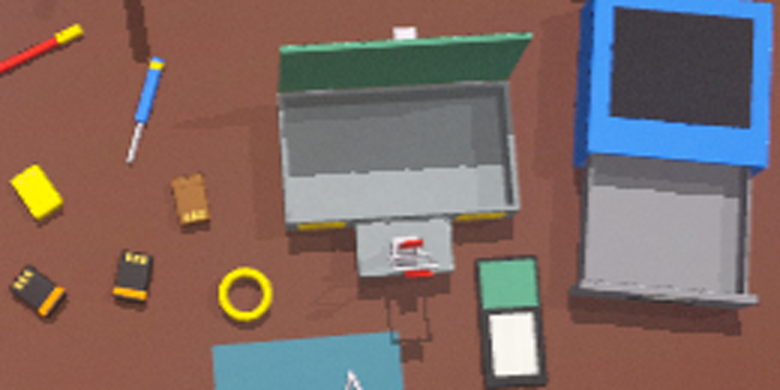

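The crop shows the open box with lid up, lever/loop upright over the shelf, and the drawer out. The driver's yellow cap faces +x and its shaft faces the robot. Next I'll measure the box, drawer and latch.

Run:
```python
from h import *
for n in('top','side'):
    z=np.load(n+'.npz'); im,d=z['im'],z['d']; p=cloud(n,d); h=cv2.cvtColor(im,cv2.COLOR_BGR2HSV)
    H,S,V=[h[...,i].astype(int) for i in range(3)]
    X,Y,Z=p[...,0],p[...,1],p[...,2]
    b=(X>.4)&(X<.75)&(Y<.14)&(Y>-.19)
    for nm,m in (('rim',b&(abs(Z-.055)<.005)&(S<70)&(X>.45)),('shelf',b&(abs(Z-.045)<.004)&(S<80)&(X<.52)),('lid',b&(H>60)&(H<90)&(S>50)&(Z>.06)),
                 ('tubfloor',b&(abs(Z-.005)<.003)&(S<60)&(X>.49)),('dfront',(X>.38)&(X<.5)&(Y<-.2)&(Y>-.5)&(abs(Z-.065)<.006)),('dfloor',(X>.4)&(X<.65)&(Y<-.2)&(Y>-.5)&(abs(Z-.02)<.004)&(S<60)),
                 ('cab',(X>.5)&(X<.9)&(Y<-.2)&(Y>-.5)&(abs(Z-.075)<.006)),('stuffInBox',b&(Z>.01)&(Z<.04)&(X>.5)&(S>70))):
        q=p[m]
        if len(q)>5: print(n,nm,len(q),q.mean(0).round(4),rect(q), 'ext',q.min(0).round(3),q.max(0).round(3))
    for k,s,c in comps(((H<8)|(H>172))&(S>140)&(V>100)&b&(Z>.05),4):
        q=p[k]; print(n,'red',c,len(q),q.min(0).round(3),q.max(0).round(3),q.mean(0).round(3))
```

```text
top rim 430 [ 0.569  -0.0331  0.0548] (array([551. , -33.7]), array([246.4, 195.4]), -85.4) ext [ 0.456 -0.159  0.05 ] [0.656 0.094 0.06 ]
top shelf 401 [ 0.481  -0.0384  0.0451] (array([479.8, -39.9]), array([238.7,  65.4]), -85.1) ext [ 0.443 -0.157  0.041] [0.517 0.081 0.049]
top lid 1185 [ 0.65   -0.0256  0.1415] (array([652. , -24.8]), array([242.8,  14.2]), -85.1) ext [ 0.637 -0.146  0.06 ] [0.668 0.096 0.203]
top tubfloor 1579 [ 0.5811 -0.0339  0.005 ] (array([579.1, -38. ]), array([255.7, 163.9]), -84.7) ext [ 0.502 -0.167  0.002] [0.668 0.097 0.008]
top dfront 184 [ 0.4322 -0.3109  0.0649] (array([ 431.6, -312.2]), array([181.4,  42.4]), 75.6) ext [ 0.421 -0.404  0.059] [ 0.475 -0.221  0.071]
top dfloor 1531 [ 0.5102 -0.3223  0.0202] (array([ 504.6, -315.3]), array([178.7, 155.5]), 86.3) ext [ 0.423 -0.407  0.016] [ 0.586 -0.221  0.024]
top cab 3046 [ 0.6621 -0.3254  0.0758] (array([ 730.9, -322.5]), array([326.5, 208.4]), -1.9) ext [ 0.565 -0.427  0.069] [ 0.897 -0.221  0.081]
top stuffInBox 39 [ 0.5583 -0.0566  0.0235] (array([619.8, -23.3]), array([307.6, 231.9]), -86.0) 
[... 780 characters left out ...]
 [ 0.492 -0.155  0.002] [0.649 0.1   0.008]
side dfront 66 [ 0.43   -0.3027  0.0633] (array([ 429.8, -308.8]), array([181.3,   9.5]), 86.2) ext [ 0.42  -0.399  0.059] [ 0.439 -0.218  0.068]
side dfloor 565 [ 0.5082 -0.3357  0.0192] (array([ 507.5, -313.9]), array([198.4, 149.2]), -89.6) ext [ 0.432 -0.413  0.016] [ 0.582 -0.215  0.024]
side cab 1120 [ 0.6697 -0.313   0.0742] (array([ 729.9, -318.1]), array([321.9, 216.7]), -4.0) ext [ 0.562 -0.425  0.069] [ 0.897 -0.215  0.081]
side red [351.66666667 154.9047619 ] 21 [ 0.429 -0.055  0.135] [ 0.438 -0.027  0.16 ] [ 0.433 -0.039  0.149]
side red [339.96153846 167.07692308] 26 [ 0.462 -0.051  0.067] [ 0.474 -0.027  0.128] [ 0.468 -0.035  0.102]
```

View pics/s1.png

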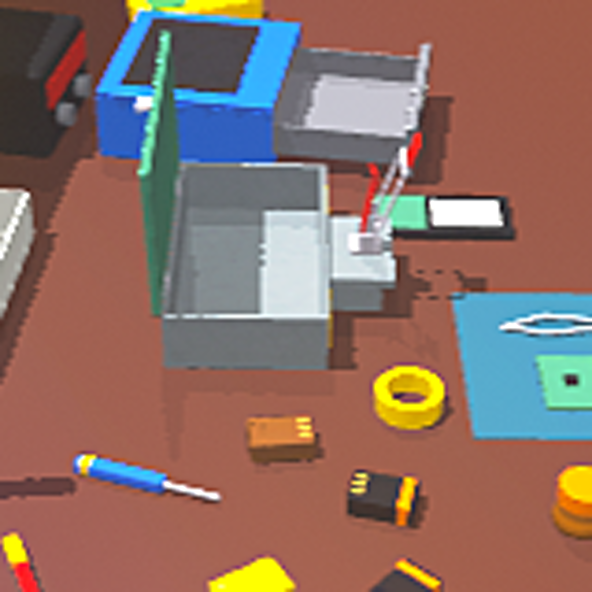

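Box centre is about (0.575, -0.031) with yaw about 4.7°. Starting toward pack A at (0.440, 0.249).

Request:
step_arm:
  series:
    - [22,-29,0,0,0,0.013,0]
    - [22,-29,0,0,0,0.013,0]
    - [22,-29,0,0,0,0.013,0]
    - [22,-29,0,0,0,0.013,0]
    - [22,-29,0,0,0,0.013,0]
    - [22,-29,0,0,0,0.013,0]
    - [22,-29,0,0,0,0.013,0]
    - [22,-29,0,0,0,0.013,0]
    - [22,-29,-10,0,0,0.013,0]
    - [22,-29,-20,0,0,0.013,0]
    - [22,-29,-30,0,0,0,0]
    - [22,-29,-30,0,0,0,0]
    - [4,-3,-30,0,0,0,0]
    - [0,0,0,0,0,0,0]
    - [0,0,0,0,0,0,0]

```text
clock: 1.6
tool_pos: [0.4399, 0.2504, 0.1188]
eef_rot: [0.074, 0.997, 0.0, -0.001]
contact_force: [0.3, -0.3, 0.2]
opening: 0.996
finger_force: 0.0
```

```bash
cat >> h.py <<'E'
def packs():
    for n in('top','side'):
        im,d=look(n); p=cloud(n,d); h=cv2.cvtColor(im,cv2.COLOR_BGR2HSV); X,Y,Z=p[...,0],p[...,1],p[...,2]
        m=(Z>.012)&(Z<.028)&(X>.25)&(X<.72)&(Y>-.6)&(Y<.62)
        for k,s,c in comps(m,50):
            q=p[k]; V=h[...,2][k]; rr=rect(q)
            if rr[1].max()<75: print(n,c.round(),s[4],rr,'medV',np.median(V),'hue',np.median(h[...,0][k]))
E
python3 -c "from h import *; packs()"
```

```text
top [228. 189.] 56 (array([544. , 363.1]), array([34.5, 19.7]), -42.1) medV 255.0 hue 29.0
top [232. 227.] 150 (array([424. , 347.4]), array([52.9, 34. ]), 54.8) medV 81.0 hue 16.0
side [354. 223.] 65 (array([411. , 138.3]), array([54.3, 23.8]), 56.4) medV 255.0 hue 30.0
side [316. 232.] 159 (array([525.2, 189.7]), array([51.2, 38.5]), 13.5) medV 219.0 hue 13.0
side [344. 248.] 181 (array([439.9, 249.4]), array([52.4, 37.6]), -9.3) medV 78.0 hue 30.0
side [397. 254.] 63 (array([290.1, 260.8]), array([39.9, 22.1]), -7.2) medV 177.0 hue 14.0
side [308. 274.] 217 (array([529.4, 357.2]), array([53. , 37.8]), 34.9) medV 255.0 hue 30.0
side [349. 275.] 214 (array([422.2, 350.4]), array([53.2, 34.1]), 54.7) medV 78.0 hue 21.0
side [277. 316.] 113 (array([594.4, 501.8]), array([66.8, 29.5]), -3.1) medV 181.0 hue 9.0
side [313. 335.] 111 (array([497.5, 546. ]), array([59.9, 11.7]), 2.0) medV 196.0 hue 1.0
```

Request:
step_arm:
  series:
    - [0,-1,-30,0,0,0,0]
    - [0,0,-30,0,0,0,0]
    - [0,0,-30,0,0,0,0]
    - [0,0,-16,0,0,0,0]
    - [0,0,-8,0,0,0,0]
    - [0,0,0,0,0,0,0]
    - [0,0,0,0,0,0,1]
    - [0,0,0,0,0,0,1]
    - [0,0,0,0,0,0,1]
    - [0,0,0,0,0,0,1]
    - [0,0,0,0,0,0,1]
    - [0,0,0,0,0,0,1]
    - [0,0,0,0,0,0,1]
    - [0,0,0,0,0,0,1]
  force: 20

```text
clock: 3.1
tool_pos: [0.4405, 0.2484, 0.0048]
eef_rot: [0.075, 0.997, -0.0, -0.0]
contact_force: [-0.7, -0.4, 1.0]
opening: 0.383
finger_force: 20.0
```

Request:
step_arm:
  series:
    - [0,0,25,0,0,0,1]
    - [0,0,40,0,0,0,1]
    - [15,-15,40,0,0,0.03,1]
    - [25,-30,20,0,0,0.03,1]
    - [30,-32,0,0,0,0.03,1]
    - [30,-32,0,0,0,0.03,1]
    - [30,-32,0,0,0,0.03,1]
    - [0,-32,0,0,0,0.03,1]
    - [0,-32,0,0,0,0.03,1]
    - [0,-14,0,0,0,0.02,1]
    - [0,0,-30,0,0,0,1]
    - [0,0,-40,0,0,0,1]
    - [0,0,-30,0,0,0,1]
    - [0,0,-10,0,0,0,1]
    - [0,0,0,0,0,0,1]

```text
clock: 4.6
tool_pos: [0.5695, 0.0297, 0.0186]
eef_rot: [-0.04, 0.999, -0.0, -0.001]
contact_force: [0.9, 0.2, -0.9]
opening: 0.382
finger_force: 20.0
```

Request:
step_arm:
  series:
    - [0,0,-4,0,0,0,1]
    - [0,0,-3,0,0,0,1]
    - [0,0,0,0,0,0,1]
    - [0,0,0,0,0,0,0.45]
    - [0,0,0,0,0,0,0.45]
    - [0,0,0,0,0,0,0.45]
    - [0,0,30,0,0,0,0.45]
    - [0,0,40,0,0,0,0.45]
    - [0,0,40,0,0,0,0.45]
    - [-20,30,20,0,0,0.03,0]
    - [-25,35,0,0,0,0.03,0]
    - [-25,40,0,0,0,0.05,0]
    - [-25,40,0,0,0,0.08,0]
    - [-20,40,0,0,0,0.08,0]
    - [-15,40,0,0,0,0.1,0]
    - [-10,40,0,0,0,0.1,0]
    - [-7,40,-10,0,0,0.13,0]
    - [0,14,-10,0,0,0.13,0]
    - [0,0,-10,0,0,0.13,0]

```text
clock: 6.5
tool_pos: [0.4226, 0.3528, 0.1129]
eef_rot: [-0.457, 0.889, 0.002, 0.001]
contact_force: [-0.2, -0.7, -0.4]
opening: 0.999
finger_force: 0.0
```

Run:
```python
from h import *
packs(); im=np.load('top.npz')['im']; crop(im,200,120,480,260,2.8,'t2')
```

```text
top [332. 184.] 141 (array([574.8,  33.2]), array([59.8, 38.3]), -0.5) medV 82.0 hue 19.0
top [234. 229.] 104 (array([418.8, 341.4]), array([37.7, 31.4]), 52.1) medV 81.0 hue 14.0
side [306. 197.] 91 (array([570.7,  31.8]), array([49.4, 35.1]), 4.8) medV 75.0 hue 109.0
side [316. 232.] 161 (array([525. , 190.9]), array([51.4, 37.7]), 14.1) medV 220.0 hue 13.0
side [397. 254.] 53 (array([289.2, 261.4]), array([39.3, 20.1]), -0.5) medV 174.0 hue 15.0
side [308. 273.] 217 (array([530.4, 356.5]), array([51.8, 36.2]), 34.0) medV 255.0 hue 30.0
side [348. 275.] 218 (array([422.6, 350.4]), array([54.5, 35. ]), 54.1) medV 83.0 hue 21.5
side [276. 317.] 109 (array([590.1, 503.1]), array([62.3, 22.1]), 6.1) medV 181.0 hue 9.0
side [313. 335.] 107 (array([497.4, 546. ]), array([59.5, 11.8]), 3.6) medV 196.0 hue 1.0
```

View pics/t2.png

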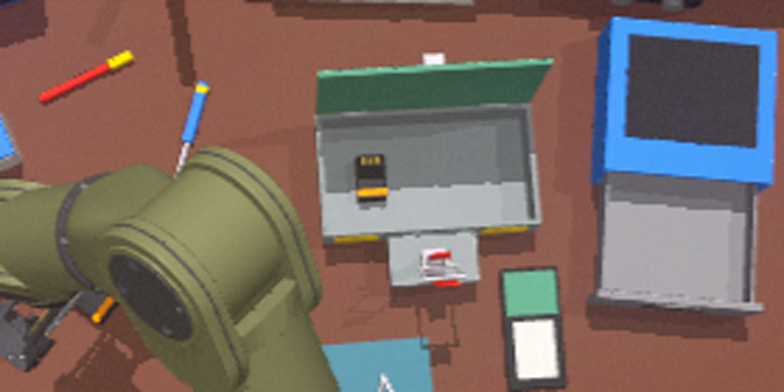

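Pack A lies in the box at crop (370,180), and pack B hasn't moved. Grasping B.

Request:
step_arm:
  series:
    - [0,-3,-30,0,0,0,0]
    - [0,0,-30,0,0,0,0]
    - [0,0,-30,0,0,0,0]
    - [0,0,-12,0,0,0,0]
    - [0,0,-6,0,0,0,0]
    - [0,0,0,0,0,0,0]
    - [0,0,0,0,0,0,1]
    - [0,0,0,0,0,0,1]
    - [0,0,0,0,0,0,1]
    - [0,0,0,0,0,0,1]
    - [0,0,0,0,0,0,1]
    - [0,0,0,0,0,0,1]
    - [0,0,0,0,0,0,1]
    - [0,0,0,0,0,0,1]
  force: 20

```text
clock: 8.0
tool_pos: [0.4235, 0.3458, 0.0048]
eef_rot: [-0.453, 0.892, 0.0, -0.0]
contact_force: [-0.3, -0.7, 0.9]
opening: 0.383
finger_force: 20.0
```

Request:
step_arm:
  series:
    - [0,0,25,0,0,0,1]
    - [0,0,40,0,0,0,1]
    - [10,-10,40,0,0,-0.05,1]
    - [15,-30,25,0,0,-0.09,1]
    - [20,-35,0,0,0,-0.09,1]
    - [20,-35,0,0,0,-0.09,1]
    - [20,-35,0,0,0,-0.09,1]
    - [20,-35,0,0,0,-0.09,1]
    - [20,-35,0,0,0,-0.09,1]
    - [20,-35,0,0,0,-0.09,1]
    - [10,-35,0,0,0,-0.09,1]
    - [0,-35,0,0,0,-0.09,1]
    - [0,-35,0,0,0,0,1]
    - [0,-35,0,0,0,0,1]
    - [0,-35,0,0,0,0,1]
    - [0,-2,0,0,0,0,1]
    - [0,0,0,0,0,0,1]

```text
clock: 9.7
tool_pos: [0.5781, -0.0825, 0.1344]
eef_rot: [-0.039, 0.999, -0.0, -0.0]
contact_force: [0.3, 0.4, -1.1]
opening: 0.378
finger_force: 20.0
```

Request:
step_arm:
  series:
    - [0,0,-40,0,0,0,1]
    - [0,0,-40,0,0,0,1]
    - [0,0,-30,0,0,0,1]
    - [0,0,-8,0,0,0,1]
    - [0,0,-4,0,0,0,1]
    - [0,0,0,0,0,0,1]
    - [0,0,0,0,0,0,0.45]
    - [0,0,0,0,0,0,0.45]
    - [0,0,0,0,0,0,0.45]
    - [0,0,30,0,0,0,0.45]
    - [0,0,40,0,0,0,0.45]
    - [0,0,40,0,0,0,0.45]
    - [0,0,40,0,0,0,0.6]
    - [0,10,40,0,0,0,0.9]
    - [0,30,40,0,0,0,1]
    - [0,30,20,0,0,0,1]
    - [0,30,0,0,0,0,1]

```text
clock: 11.4
tool_pos: [0.5805, 0.0201, 0.267]
eef_rot: [-0.04, 0.999, 0.0, 0.004]
contact_force: [0.4, -0.2, 0.7]
opening: 0.117
finger_force: 0.0
```

Run:
```python
from h import *
packs()
c=np.array([.575,-.031]);a=np.radians(4.7);R=np.array([[np.cos(a),-np.sin(a)],[np.sin(a),np.cos(a)]])
for n in('top','side'):
    z=np.load(n+'.npz'); im,d=z['im'],z['d']; p=cloud(n,d); h=cv2.cvtColor(im,cv2.COLOR_BGR2HSV); H,S,V=[h[...,i].astype(int) for i in range(3)]
    X,Y,Z=p[...,0],p[...,1],p[...,2]; b=np.dstack([(p[...,:2]-c)@R,Z])*1000
    g=(H>60)&(H<90)&(S>50)&(Z>.06)&(X>.6)&(X<.75)&(Z<.25)&(abs(b[...,1])<130)
    q=b[g]; f=np.polyfit(q[:,2],q[:,0],1); e=q[q[:,2]>np.percentile(q[:,2],97)]
    print(n,'lid slope dx/dz',f[0],'x at z55',np.polyval(f,55),'edge',e.mean(0).round(1),q[:,2].max(), 'y ext',np.percentile(q[:,1],[1,99]))
    # tub rim lines
    m=(abs(Z-.055)<.004)&(S<70)&(abs(b[...,1])<110)&(abs(b[...,0])<90); q=b[m]
    print('front rim x',np.percentile(q[q[:,0]<-40][:,0],[5,50,95]) , 'n',len(q))
    m=(abs(Z-.055)<.004)&(S<70)&(abs(b[...,0])<55)&(abs(b[...,1])<140); q=b[m]
    print('side rims y',np.percentile(q[q[:,1]<0][:,1],[5,50,95]),np.percentile(q[q[:,1]>0][:,1],[5,50,95]) if (q[:,1]>0).any() else '')
    m=(b[...,0]<-90)&(b[...,0]>-200)&(abs(b[...,1])<40)&(Z>.065)&(Z<.2)
    q=b[m];hh=h[m]
    red=((hh[:,0]<8)|(hh[:,0]>172))&(hh[:,1]>140)
    print('red',q[red&(q[:,0]>-125)].mean(0).round(),q[red&(q[:,0]<-125)].mean(0).round(),'red ext',q[red&(q[:,0]>-125)].max(0).round(),q[red&(q[:,0]<-125)].max(0).round(),q[red&(q[:,0]<-125)].min(0).round())
```

```text
top [332. 183.] 141 (array([572.6,  26.3]), array([52.8, 44.2]), 5.5) medV 76.0 hue 16.0
top [364. 183.] 95 (array([580.3, -76.4]), array([51. , 29.6]), 6.2) medV 79.0 hue 20.0
top [232. 194.] 168 (array([530.7, 353.3]), array([53.1, 33.7]), 35.5) medV 255.0 hue 28.0
top [283. 196.] 166 (array([525.8, 187.5]), array([52. , 33.6]), 12.8) medV 174.0 hue 14.0
top [301. 228.] 114 (array([425.3, 127.3]), array([54.8, 51.1]), 1.2) medV 250.5 hue 28.0
side [308. 179.] 124 (array([578.6, -76.4]), array([52.1, 40.4]), -0.6) medV 72.0 hue 127.5
side [306. 197.] 94 (array([570.9,  29.8]), array([49.1, 37.7]), 5.7) medV 74.5 hue 109.0
side [350. 221.] 147 (array([423. , 129.8]), array([56.8, 53.9]), 57.2) medV 255.0 hue 30.0
side [316. 232.] 158 (array([524.6, 191.3]), array([51.5, 36.8]), 14.4) medV 199.0 hue 13.0
side [397. 254.] 57 (array([290.5, 260.1]), array([40.1, 21.7]), -10.2) medV 176.0 hue 15.0
side [308. 273.] 214 (array([530.6, 356.8]), array([52.1, 36.4]), 38.5) medV 255.0 hue 30.0
side [276. 317.] 113 (array([587.4, 503.3]), array([59.7, 11.4]), 16.1) medV 177.0 hue 8.0
side [313.
[... 275 characters left out ...]
747172] n 93Traceback (most recent call last):
  File "<stdin>", line 14, in <module>
    return _quantile_unchecked(
        a, q, axis, out, overwrite_input, method, keepdims, weights)
    return _ureduce(a,
                    func=_quantile_ureduce_func,
    ...<5 lines>...
                    overwrite_input=overwrite_input,
                    method=method)
    r = func(a, **kwargs)
    result = _quantile(arr,
                       quantiles=q,
    ...<2 lines>...
                       out=out,
                       weights=wgt)
    slices_having_nans = np.isnan(arr[-1, ...])
                                  ~~~^^^^^^^^^
IndexError: index -1 is out of bounds for axis 0 with size 0
```

Both packs are in the box and no others are visible. The lid is at about 1.61 rad. Now going behind it, left of the keeper.

Request:
step_arm:
  series:
    - [30,2,0,0,0,0,1]
    - [35,3,0,0,0,0,1]
    - [36,3,0,0,0,0,1]
    - [0,0,-30,0,0,0,1]
    - [0,0,-35,0,0,0,1]
    - [0,0,-27,0,0,0,1]
    - [0,0,0,0,0,0,1]
    - [-12,-1,-2,0,0,0,1]
    - [-11,-1,-3,0,0,0,1]

```text
clock: 12.4
tool_pos: [0.658, 0.0244, 0.1676]
eef_rot: [-0.04, 0.999, 0.0, 0.002]
contact_force: [2.9, -0.7, 2.5]
opening: 0.004
finger_force: 1.4
```

Request:
step_arm:
  series:
    - [-10,-1,-1,0,0,0,1]
    - [-10,-1,-1,0,0,0,1]
    - [-10,-1,0,0,0,0,1]
    - [-14,-1,-4,0,0,0,1]
    - [-14,-1,-6,0,0,0,1]
    - [-12,-1,-8,0,0,0,1]
    - [-13,-1,-9,0,0,0,1]
    - [-10,-1,-11,0,0,0,1]
    - [-10,-1,-12,0,0,0,1]
    - [-7,-1,-13,0,0,0,1]
    - [-7,0,-14,0,0,0,1]
    - [0,0,0,0,0,0,1]

```text
clock: 13.6
tool_pos: [0.5391, 0.0141, 0.087]
eef_rot: [-0.04, 0.999, -0.001, -0.0]
contact_force: [-0.0, -0.5, 0.5]
opening: 0.007
finger_force: 0.0
```

Request:
step_arm:
  series:
    - [-3,0,-8,0,0,0,1]
    - [-2,0,-8,0,0,0,1]
    - [-1,0,-6,0,0,0,1]
    - [0,0,-4,0,0,0,1]
    - [0,0,0,0,0,0,1]

```text
clock: 14.1
tool_pos: [0.534, 0.0147, 0.0632]
eef_rot: [-0.04, 0.999, -0.001, 0.001]
contact_force: [-4.7, -1.0, 27.2]
opening: 0.003
finger_force: 13.7
```

Run:
```python
from h import *
im,d=look('side'); crop(im,240,100,420,235,4.2,'s3')
im2,d2=look('top')
for n,i,dd in(('side',im,d),('top',im2,d2)):
    p=cloud(n,dd); h=cv2.cvtColor(i,cv2.COLOR_BGR2HSV); H,S=h[...,0],h[...,1]
    q=p[(H>60)&(H<90)&(S>50)&(p[...,2]>.04)&(p[...,0]>.45)&(p[...,1]<.12)]
    print(n,q.mean(0).round(4),np.percentile(q,[1,50,99],axis=0).round(4).tolist())
```

```text
side [0.5903 0.0061 0.0623] [[0.5008, -0.1464, 0.0563], [0.6038, 0.0195, 0.0618], [0.6495, 0.0966, 0.0839]]
top [0.5562 0.0535 0.0712] [[0.499, -0.0459, 0.0551], [0.5399, 0.068, 0.0632], [0.6379, 0.0938, 0.3766]]
```

View pics/s3.png

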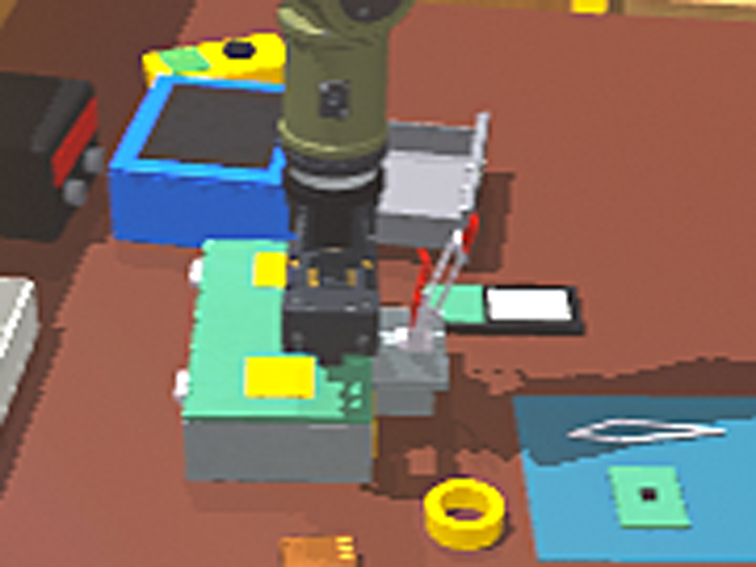

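The side crop shows the lid flat, the loop tab still leaning to the robot at (475,228) and the lever up at (420,280). Backing off and going round to the robot side of the tab.

Request:
step_arm:
  series:
    - [0,0,20,0,0,0,1]
    - [0,0,40,0,0,0,1]
    - [0,0,45,0,0,0,1]
    - [0,0,45,0,0,0,1]
    - [-10,-5,40,0,0,0,1]
    - [-20,-10,0,0,0,0,1]
    - [-25,-10,0,0,0,0,1]
    - [-25,-10,0,0,0,0,1]
    - [-25,-10,0,0,0,0,1]
    - [-21,-15,0,0,0,0,1]
    - [0,0,0,0,0,0,1]
    - [0,0,0,0,0,0,1]

```text
clock: 15.4
tool_pos: [0.4077, -0.0454, 0.2508]
eef_rot: [-0.04, 0.999, 0.0, 0.0]
contact_force: [0.4, 0.4, -0.5]
opening: 0.007
finger_force: 0.0
```

```bash
cat > latch.py <<'E'
from h import *
c=np.array([.5755,-.031]);a=np.radians(4.7);R=np.array([[np.cos(a),-np.sin(a)],[np.sin(a),np.cos(a)]])
def latch():
    for n in('top','side'):
        im,d=look(n); p=cloud(n,d); h=cv2.cvtColor(im,cv2.COLOR_BGR2HSV); b=np.dstack([(p[...,:2]-c)@R,p[...,2]])*1000
        H,S,V=[h[...,i].astype(int) for i in range(3)]
        m=((H<8)|(H>172))&(S>130)&(V>70)&(b[...,0]>-200)&(b[...,0]<0)&(abs(b[...,1])<60)&(b[...,2]>40)&(b[...,2]<200)
        for k,s,cc in comps(m,4):
            q=b[k]; print(n,cc.round(),len(q),'min',q.min(0).round(),'max',q.max(0).round(),'mean',q.mean(0).round())
    s=st(); print('tcp box',(np.array(s['tool_pos'][:2])-c)@R*1000)
E
python3 -c "
from latch import *
latch()"
```

```text
side [352. 155.] 21 min [-147.  -10.  135.] max [-138.   16.  158.] mean [-142.    3.  149.]
side [340. 167.] 26 min [-113.   -9.   67.] max [-102.   12.  128.] mean [-107.    4.  102.]
{'clock': 15.5, 'tool_pos': [0.409, -0.045, 0.251], 'eef_rot': [-0.04, 0.999, 0.0, 0.001], 'contact_force': [-0.132, 0.468, 0.383], 'opening': 0.003, 'finger_force': 0.0, 'q': [0.384, 0.439, -0.558, 2.145, 0.379, 0.651, 1.215]}
tcp box [-1.67354405e+02  6.50305045e-02]
```

Request:
step_arm:
  series:
    - [0,0,-30,0,0,0,1]
    - [0,0,-35,0,0,0,1]
    - [0,0,-28,0,0,0,1]
    - [0,0,-10,0,0,0,1]
    - [0,0,0,0,0,0,1]
    - [8,1,0,0,0,0,1]
    - [10,1,0,0,0,0,1]
    - [10,1,1,0,0,0,1]
    - [10,1,1,0,0,0,1]
    - [10,1,1,0,0,0,1]
    - [0,0,0,0,0,0,1]

```text
clock: 16.6
tool_pos: [0.4579, -0.04, 0.1511]
eef_rot: [-0.04, 0.999, 0.0, 0.002]
contact_force: [-0.3, -0.8, -0.4]
opening: 0.007
finger_force: 0.0
```

```bash
python3 -c "
from latch import *
latch()"
```

```text
side [336. 154.] 8 min [-95.  -4. 146.] max [-92.  19. 159.] mean [-93.   9. 154.]
side [341. 164.] 15 min [-113.   -9.  100.] max [-107.   12.  128.] mean [-110.    5.  116.]
{'clock': 16.7, 'tool_pos': [0.456, -0.04, 0.151], 'eef_rot': [-0.04, 0.999, 0.0, -0.0], 'contact_force': [-0.825, -0.588, -0.809], 'opening': 0.008, 'finger_force': 0.0, 'q': [0.238, 0.656, -0.395, 2.136, 0.568, 0.451, 1.049]}
tcp box [-120.29675045    0.48658202]
```

Request:
step_arm:
  series:
    - [10,1,0,0,0,0,1]
    - [10,1,0,0,0,0,1]
    - [8,1,0,0,0,0,1]
    - [0,0,0,0,0,0,1]
    - [0,0,0,0,0,0,1]
    - [-8,-1,0,0,0,0,1]
    - [-10,-1,10,0,0,0,1]
    - [0,0,30,0,0,0,1]
    - [0,0,40,0,0,0,1]
    - [0,0,0,0,0,0,1]

```text
clock: 17.7
tool_pos: [0.4669, -0.039, 0.2349]
eef_rot: [-0.04, 0.999, -0.0, 0.004]
contact_force: [-0.7, 0.9, -0.1]
opening: 0.007
finger_force: 0.0
```

```bash
python3 -c "
from latch import *
latch()
im=np.load('side.npz')['im']; crop(im,270,120,400,215,6,'s4')"
```

```text
side [340. 167.] 26 min [-113.  -16.   70.] max [-102.   11.  130.] mean [-107.    3.  102.]
side [319. 176.] 32 min [-49. -14.  60.] max [-29.  17.  69.] mean [-39.   2.  66.]
{'clock': 17.8, 'tool_pos': [0.465, -0.04, 0.232], 'eef_rot': [-0.04, 0.999, -0.0, 0.001], 'contact_force': [0.133, -0.582, 0.386], 'opening': 0.007, 'finger_force': 0.0, 'q': [0.336, 0.537, -0.535, 2.026, 0.426, 0.687, 1.178]}
tcp box [-110.93219214    0.36982336]
```

View pics/s4.png

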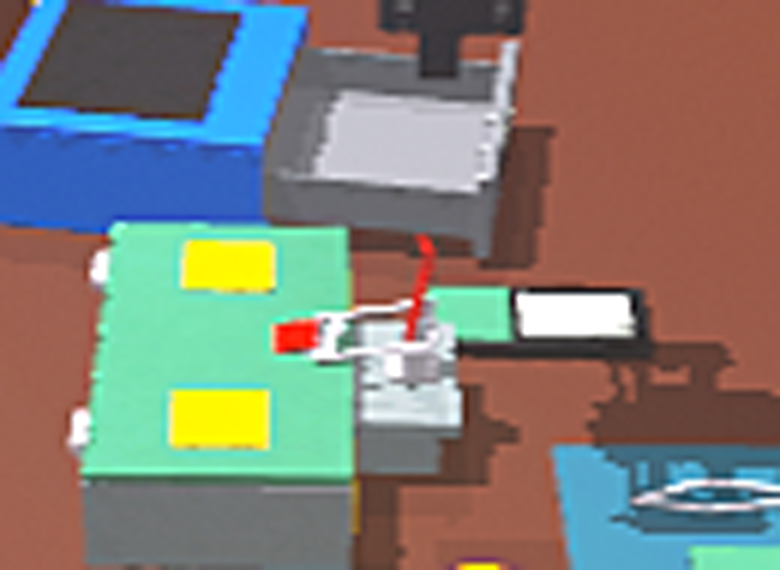

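The loop has fallen onto the lid, with its tab at crop (297,337), behind the white keeper at (328,335). The lever stands at (420,290). Now pushing the lever down from its hinge side.

Request:
step_arm:
  series:
    - [26,2,0,0,0,0,1]
    - [0,0,-40,0,0,0,1]
    - [0,0,-45,0,0,0,1]
    - [0,0,-30,0,0,0,1]
    - [0,0,-9,0,0,0,1]
    - [0,0,0,0,0,0,1]
    - [-9,-1,0,0,0,0,1]
    - [-9,-1,0,0,0,0,1]
    - [-7,-1,-2,0,0,0,1]
    - [-6,0,-2,0,0,0,1]
    - [-6,0,-3,0,0,0,1]
    - [-5,0,-3,0,0,0,1]
    - [0,0,0,0,0,0,1]

```text
clock: 19.1
tool_pos: [0.4485, -0.0407, 0.0964]
eef_rot: [-0.04, 0.999, -0.0, -0.001]
contact_force: [-0.5, -0.8, 0.7]
opening: 0.002
finger_force: 0.4
```

```bash
python3 -c "
from latch import *
latch()"
```

```text
top [351. 191.] 7 min [-41.   1.  67.] max [-36.  11.  73.] mean [-38.   6.  70.]
top [359. 224.] 5 min [-150.   -8.  109.] max [-147.   -2.  115.] mean [-148.   -4.  112.]
side [345. 172.] 42 min [-149.  -10.   66.] max [-106.   20.  110.] mean [-125.    5.   84.]
side [321. 175.] 35 min [-56. -14.  65.] max [-36.  15.  72.] mean [-46.   2.  68.]
{'clock': 19.2, 'tool_pos': [0.449, -0.04, 0.096], 'eef_rot': [-0.04, 0.999, -0.0, -0.001], 'contact_force': [-0.591, -0.692, -0.078], 'opening': 0.007, 'finger_force': 0.062, 'q': [0.146, 0.75, -0.254, 2.193, 0.684, 0.275, 0.944]}
tcp box [-126.85807529    0.99992165]
```

Request:
step_arm:
  series:
    - [-5,0,-4,0,0,0,1]
    - [-4,0,-5,0,0,0,1]
    - [-4,-1,-5,0,0,0,1]
    - [-3,0,-6,0,0,0,1]
    - [-2,0,-6,0,0,0,1]
    - [-1,0,-6,0,0,0,1]
    - [0,0,0,0,0,0,1]
    - [0,0,0,0,0,0,1]

```text
clock: 20.0
tool_pos: [0.4305, -0.0412, 0.0653]
eef_rot: [-0.04, 0.999, -0.0, 0.0]
contact_force: [0.1, 0.5, 12.3]
opening: 0.004
finger_force: 6.4
```

Request:
step_arm:
  series:
    - [0,0,-2,0,0,0,1]
    - [0,0,0,0,0,0,1]
    - [0,0,20,0,0,0,1]
    - [0,0,40,0,0,0,1]
    - [0,0,45,0,0,0,1]
    - [10,20,45,0,0,0,0.5]
    - [20,40,20,0,0,0,0]
    - [20,40,0,0,0,0,0]
    - [20,40,0,0,0,0,0]

```text
clock: 20.9
tool_pos: [0.5011, 0.0995, 0.2329]
eef_rot: [-0.039, 0.999, -0.0, 0.001]
contact_force: [1.0, 0.2, -1.2]
opening: 0.341
finger_force: 0.0
```

Run:
```python
from latch import *
latch()
im=np.load('side.npz')['im']
from h import *
A=cv2.resize(im[120:215,270:400],None,fx=4.5,fy=4.5,interpolation=cv2.INTER_CUBIC); cv2.imwrite('pics/s5.png',A)
for n in('top','side'):
    z=np.load(n+'.npz'); im,d=z['im'],z['d']; p=cloud(n,d); h=cv2.cvtColor(im,cv2.COLOR_BGR2HSV); H,S,V=[h[...,i].astype(int) for i in range(3)]
    w=(p[...,0]>.5)&(p[...,0]<.75)&(p[...,1]>.1)&(p[...,1]<.36)
    for nm,m in(('blue',(H>98)&(H<125)&(S>120)&(p[...,2]>.004)&(p[...,2]<.03)),('yellow',(H>20)&(H<34)&(S>130)&(p[...,2]>.004)&(p[...,2]<.03)&(p[...,0]>.58)),('any',(p[...,2]>.004)&(p[...,2]<.02)&(p[...,0]>.56))):
        for k,s,cc in comps(m&w,6): print(n,nm,cc.round(),s[4],rect(p[k]),p[k].mean(0).round(3))
    q=p[(p[...,0]>.38)&(p[...,0]<.46)&(p[...,1]<-.2)&(p[...,1]>-.45)&(abs(p[...,2]-.065)<.004)]; print(n,'dfront',q.mean(0),rect(q))
```

```text
side [322. 174.] 30 min [-59. -12.  67.] max [-39.  16.  75.] mean [-48.   3.  72.]
side [350. 177.] 76 min [-175.  -14.   56.] max [-110.   15.   69.] mean [-141.    1.   64.]
{'clock': 21.0, 'tool_pos': [0.502, 0.106, 0.233], 'eef_rot': [-0.044, 0.999, 0.003, 0.002], 'contact_force': [-0.804, 0.572, 0.668], 'opening': 0.435, 'finger_force': 0.0, 'q': [0.057, 0.595, -0.562, 1.898, 0.438, 0.767, 0.912]}
tcp box [-61.6722675  142.48047039]
top blue [269. 162.] 66 (array([641. , 238.5]), array([58.9, 12.1]), -12.9) [0.64  0.239 0.012]
top yellow [242. 141.] 30 (array([709.5, 327.8]), array([26.6, 11.3]), -63.6) [0.709 0.327 0.011]
top yellow [272. 152.] 8 (array([674.1, 230.4]), array([10.1,  3.6]), 87.1) [0.675 0.23  0.012]
top any [274. 133.] 6 (array([739.1, 225.2]), array([12.3,  6.8]), 70.2) [0.739 0.225 0.005]
top any [283. 133.] 6 (array([740.9, 195.9]), array([12.1,  8.8]), -53.4) [0.74  0.194 0.005]
top any [268. 137.] 10 (array([725.4, 245.8]), array([12.5, 10.2]), 0.4) [0.726 0.245 0.006]
top any [240. 142.] 60 (array([704.3, 334. ]), array([52.4, 25.3]), -79.0) [0.704 0.335
[... 567 characters left out ...]
07]
top dfront [ 0.42927522 -0.3562705   0.06492738] (array([ 429.5, -354.1]), array([100.6,  11.2]), 87.8)
side blue [274. 243.] 92 (array([640.4, 241.4]), array([59.5, 16.1]), -13.7) [0.641 0.244 0.011]
side yellow [263. 239.] 9 (array([674.1, 234.3]), array([12. ,  4.6]), 61.1) [0.675 0.235 0.012]
side yellow [244. 263.] 30 (array([707.6, 331.6]), array([28.3, 10.9]), -64.9) [0.708 0.331 0.011]
side any [276. 243.] 146 (array([624.1, 245.4]), array([119.7,  16.1]), -13.7) [0.635 0.245 0.01 ]
side any [245. 265.] 57 (array([702.9, 340.2]), array([48.2, 11.5]), -62.8) [0.703 0.339 0.01 ]
side dfront [ 0.42974374 -0.30456866  0.06404592] (array([ 429.6, -309.9]), array([186.4,   9.2]), 86.0)
```

View pics/s5.png

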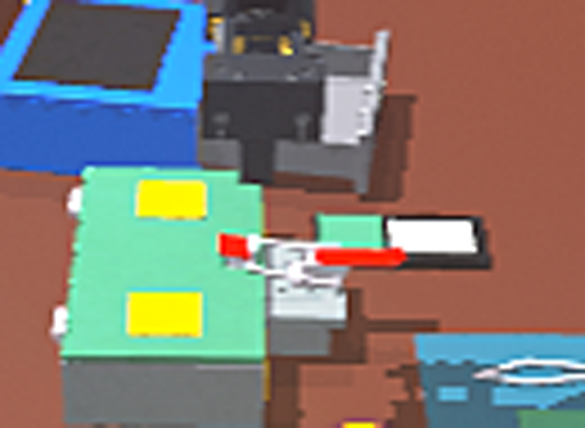

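The lever lies flat at crop (360,257) and the tab is drawn up to the keeper at (235,245), so the latch is locked. The driver is unmoved, with its handle centre at about (0.648, 0.238). Going to fetch it.

Request:
step_arm:
  series:
    - [24,20,0,0,0,-0.04,0]
    - [24,22,0,0,0,-0.04,0]
    - [24,22,-10,0,0,-0.04,0]
    - [24,22,-20,0,0,-0.05,0]
    - [24,22,-30,0,0,-0.05,0]
    - [24,22,-30,0,0,-0.05,0]
    - [2,2,-30,0,0,-0.05,0]
    - [0,0,0,0,0,0,0]
    - [0,0,0,0,0,0,0]

```text
clock: 21.9
tool_pos: [0.6455, 0.2293, 0.1118]
eef_rot: [0.119, 0.993, -0.001, -0.001]
contact_force: [0.0, 0.0, 0.6]
opening: 1.003
finger_force: 0.0
```

```bash
cat > drv.py <<'E'
from h import *
for n in('top','side'):
    im,d=look(n); p=cloud(n,d); h=cv2.cvtColor(im,cv2.COLOR_BGR2HSV); H,S,V=[h[...,i].astype(int) for i in range(3)]
    w=(p[...,0]>.42)&(p[...,0]<.75)&(p[...,1]>-.5)&(p[...,1]<.36)
    for k,s,cc in comps(w&(H>98)&(H<125)&(S>120)&(p[...,2]>.004)&(p[...,2]<.06),20): print(n,cc.round(),s[4],rect(p[k]),p[k].mean(0).round(3))
E
python3 drv.py
```

```text
top [414. 158.] 158 (array([ 662.7, -233.1]), array([173.2,  11. ]), -0.7) [ 0.658 -0.233  0.037]
top [268. 162.] 60 (array([637. , 239.3]), array([53.2, 11.5]), -13.8) [0.637 0.239 0.013]
side [297. 151.] 354 (array([ 634.9, -231.4]), array([124. ,  23.6]), 2.9) [ 0.638 -0.231  0.035]
side [274. 243.] 95 (array([640.1, 241.8]), array([60.5, 15.9]), -17.3) [0.64  0.244 0.01 ]
```

Request:
step_arm:
  series:
    - [2,8,-25,0,0,0,0]
    - [0,0,-30,0,0,0,0]
    - [0,0,-30,0,0,0,0]
    - [0,0,-16,0,0,0,0]
    - [0,0,-8,0,0,0,0]
    - [0,0,0,0,0,0,0]
    - [0,0,0,0,0,0,1]
    - [0,0,0,0,0,0,1]
    - [0,0,0,0,0,0,1]
    - [0,0,0,0,0,0,1]
    - [0,0,0,0,0,0,1]
    - [0,0,0,0,0,0,1]
    - [0,0,0,0,0,0,1]
    - [0,0,0,0,0,0,1]
    - [0,0,0,0,0,0,1]
  force: 20

```text
clock: 23.5
tool_pos: [0.6485, 0.2386, 0.0035]
eef_rot: [0.12, 0.993, 0.0, -0.0]
contact_force: [0.2, -0.4, -0.2]
opening: 0.209
finger_force: 0.0
```

Request:
step_arm:
  series:
    - [0,0,0,0,0,0,1]
    - [0,0,0,0,0,0,1]
    - [0,0,0,0,0,0,1]
    - [0,0,20,0,0,0,1]
    - [0,0,40,0,0,0,1]
    - [0,0,45,0,0,0,1]
    - [0,0,45,0,0,0,1]
    - [0,0,0,0,0,0,1]

```text
clock: 24.3
tool_pos: [0.6528, 0.2413, 0.1626]
eef_rot: [0.12, 0.993, 0.004, 0.006]
contact_force: [1.0, -0.1, 1.1]
opening: 0.144
finger_force: 20.0
```

Request:
step_arm:
  series:
    - [-4,-20,0,0,0,-0.07,1]
    - [-8,-28,0,0,0,-0.07,1]
    - [-8,-29,0,0,0,-0.07,1]
    - [-8,-29,0,0,0,-0.07,1]
    - [-8,-29,0,0,0,-0.07,1]
    - [-8,-29,0,0,0,-0.07,1]
    - [-8,-29,0,0,0,-0.07,1]
    - [-8,-29,0,0,0,-0.07,1]
    - [-8,-29,0,0,0,-0.07,1]
    - [-8,-29,0,0,0,-0.07,1]
    - [-8,-29,0,0,0,-0.07,1]
    - [-8,-29,0,0,0,-0.07,1]
    - [-8,-29,0,0,0,-0.07,1]
    - [-8,-29,0,0,0,-0.07,1]
    - [-8,-29,0,0,0,-0.07,1]
    - [-8,-29,0,0,0,-0.07,1]
    - [-8,-29,0,0,0,-0.07,1]
    - [-8,-29,0,0,0,-0.07,1]
    - [-8,-29,0,0,0,-0.07,1]
    - [-8,-29,0,0,0,-0.07,1]

```text
clock: 26.3
tool_pos: [0.4923, -0.3323, 0.1543]
eef_rot: [0.732, 0.681, 0.0, 0.0]
contact_force: [0.2, 0.8, -0.6]
opening: 0.144
finger_force: 20.0
```

Run:
```python
from h import *
im,d=look('top','t6'); p=cloud('top',d); im2,d2=look('side')
st()
crop(im2,250,90,430,210,4,'s6')
```

```text
{'clock': 26.4, 'tool_pos': [0.49, -0.337, 0.154], 'eef_rot': [0.734, 0.679, -0.002, 0.001], 'contact_force': [-0.148, -0.561, -0.441], 'opening': 0.146, 'finger_force': 20.0, 'q': [0.586, 0.756, -0.111, 1.742, 0.133, 0.649, 0.322]}
```

View pics/s6.png

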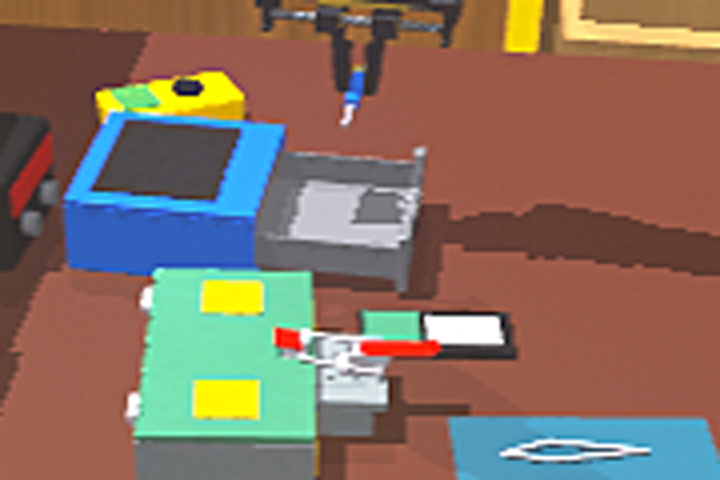

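The driver is held level at crop (353,95) with its shaft toward the robot's left, above the open drawer. Lowering it in.

Request:
step_arm:
  series:
    - [8,0,-30,0,0,0,1]
    - [0,0,-40,0,0,0,1]
    - [0,0,-30,0,0,0,1]
    - [0,0,-18,0,0,0,1]
    - [0,0,-8,0,0,0,1]
    - [0,0,0,0,0,0,1]

```text
clock: 27.0
tool_pos: [0.5005, -0.3303, 0.0271]
eef_rot: [0.731, 0.683, 0.0, -0.001]
contact_force: [0.1, -0.2, -0.2]
opening: 0.143
finger_force: 20.0
```

Request:
step_arm:
  series:
    - [0,0,-2,0,0,0,1]
    - [0,0,0,0,0,0,1]
    - [0,0,0,0,0,0,0.68]
    - [0,0,0,0,0,0,0.68]
    - [0,0,0,0,0,0,0.68]
    - [0,0,25,0,0,0,0.68]
    - [0,0,40,0,0,0,0.7]
    - [0,0,45,0,0,0,1]
    - [-30,8,20,0,0,0,1]
    - [-35,8,0,0,0,0,1]
    - [-35,8,0,0,0,0,1]
    - [-16,2,0,0,0,0,1]
    - [0,0,0,0,0,0,1]
    - [0,0,0,0,0,0,1]

```text
clock: 28.4
tool_pos: [0.3858, -0.3058, 0.1558]
eef_rot: [0.731, 0.682, 0.0, 0.001]
contact_force: [0.7, 0.3, 0.1]
opening: 0.005
finger_force: 0.0
```

Run:
```python
from h import *
st()
for n in('top','side'):
    im,d=look(n); p=cloud(n,d); h=cv2.cvtColor(im,cv2.COLOR_BGR2HSV); H,S,V=[h[...,i].astype(int) for i in range(3)]
    w=(p[...,0]>.42)&(p[...,0]<.6)&(p[...,1]>-.42)&(p[...,1]<-.22)
    for k,s,cc in comps(w&(H>98)&(H<125)&(S>120)&(p[...,2]<.06),10): print(n,cc.round(),s[4],rect(p[k]),p[k].mean(0).round(3))
    m=w&(p[...,2]>.024)&(p[...,2]<.04)&(p[...,0]>.46)&(p[...,0]<.54)&(p[...,1]>-.4)&(p[...,1]<-.235)
    for k,s,cc in comps(m,20): print(n,'any',rect(p[k]),p[k].mean(0).round(3))
    q=p[(p[...,0]>.38)&(p[...,0]<.46)&(p[...,1]<-.2)&(p[...,1]>-.45)&(abs(p[...,2]-.065)<.004)]; print(n,'dfront',q.mean(0),rect(q))
    if n=='side': crop(im,240,90,420,210,4,'s7')
```

```text
{'clock': 28.4, 'tool_pos': [0.386, -0.306, 0.156], 'eef_rot': [0.731, 0.682, 0.0, 0.001], 'contact_force': [0.741, 0.287, 0.077], 'opening': 0.005, 'finger_force': 0.0, 'q': [0.649, 0.654, -0.115, 2.044, 0.161, 0.449, 0.343]}
top [413. 180.] 29 (array([ 587. , -232.4]), array([22.7, 10.9]), 0.3) [ 0.585 -0.23   0.036]
top [439. 206.] 51 (array([ 503.7, -314.7]), array([43.3, 12.3]), 85.5) [ 0.503 -0.313  0.033]
top any (array([ 502.1, -307. ]), array([61.3, 17. ]), -88.2) [ 0.504 -0.311  0.032]
top dfront [ 0.43493184 -0.26834086  0.06467008] (array([ 434.6, -268.4]), array([94.7, 10.9]), 86.7)
side [334. 143.] 29 (array([ 502.4, -320.6]), array([69.4, 15.3]), -87.1) [ 0.501 -0.317  0.031]
side [310. 152.] 74 (array([ 586.3, -237.8]), array([30.2, 26.1]), -86.5) [ 0.587 -0.229  0.039]
side any (array([ 500.6, -319.9]), array([89.3, 13.1]), 86.8) [ 0.5   -0.319  0.031]
side dfront [ 0.4302844  -0.30374747  0.06383015] (array([ 429.7, -308. ]), array([179.3,   9.7]), 85.9)
```

View pics/s7.png

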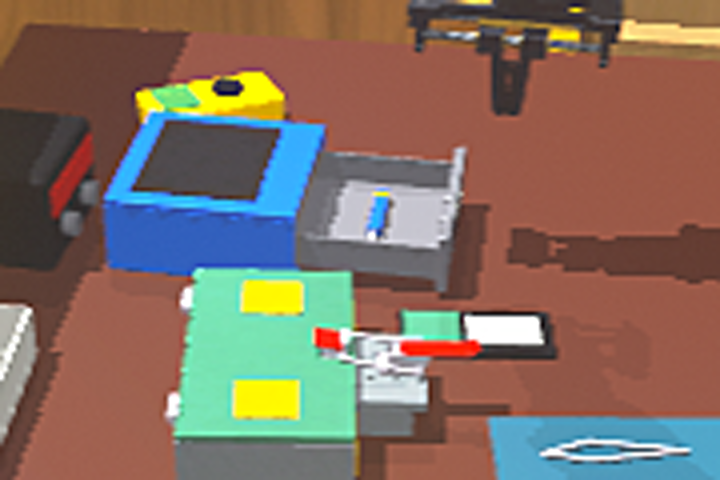

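The driver lies in the drawer at crop (378,215). Lowering in front of the drawer panel and pushing it home.

Request:
step_arm:
  series:
    - [0,0,-40,0,0,0,1]
    - [0,0,-40,0,0,0,1]
    - [0,-2,-30,0,0,0,1]
    - [0,0,0,0,0,0,1]
    - [8,0,0,0,0,0,1]
    - [8,-1,0,0,0,0,1]
    - [8,0,0,0,0,0,1]
    - [10,-1,0,0,0,0,1]
    - [12,-1,0,0,0,0,1]
    - [12,-1,0,0,0,0,1]
    - [12,-1,0,0,0,0,1]
    - [12,-1,0,0,0,0,1]
    - [12,-1,0,0,0,0,1]
    - [12,-1,0,0,0,0,1]
    - [12,-1,0,0,0,0,1]
    - [10,0,0,0,0,0,1]
    - [8,0,0,0,0,0,1]

```text
clock: 30.2
tool_pos: [0.5216, -0.3167, 0.0461]
eef_rot: [0.731, 0.682, 0.0, 0.001]
contact_force: [-1.7, -0.7, 0.6]
opening: 0.006
finger_force: 0.8
```

Request:
step_arm:
  series:
    - [5,0,0,0,0,0,1]
    - [4,0,0,0,0,0,1]
    - [4,0,0,0,0,0,1]
    - [3,0,0,0,0,0,1]
    - [0,0,0,0,0,0,1]

```text
clock: 30.7
tool_pos: [0.5332, -0.3168, 0.0455]
eef_rot: [0.732, 0.682, -0.002, -0.002]
contact_force: [-6.8, -0.6, 7.1]
opening: 0.004
finger_force: 3.9
```

Request:
step_arm:
  series:
    - [3,0,0,0,0,0,1]
    - [3,0,0,0,0,0,1]
    - [2,0,0,0,0,0,1]
    - [0,0,0,0,0,0,1]

```text
clock: 31.1
tool_pos: [0.5439, -0.3171, 0.0455]
eef_rot: [0.731, 0.682, -0.001, -0.0]
contact_force: [-2.7, -1.5, 2.1]
opening: 0.007
finger_force: 1.3
```

Request:
step_arm:
  series:
    - [2,0,0,0,0,0,1]
    - [2,0,0,0,0,0,1]
    - [0,0,0,0,0,0,1]

```text
clock: 31.4
tool_pos: [0.544, -0.317, 0.0454]
eef_rot: [0.732, 0.682, -0.003, -0.003]
contact_force: [-11.4, -0.6, 8.5]
opening: 0.0
finger_force: 5.6
```

Firm stop, so the drawer is home. Retreating and taking a last look.

Request:
step_arm:
  series:
    - [-10,0,0,0,0,0,1]
    - [-30,0,0,0,0,0,1]
    - [-40,0,10,0,0,0,1]
    - [-20,0,45,0,0,0,1]
    - [0,0,45,0,0,0,1]
    - [0,0,45,0,0,0,1]
    - [0,0,45,0,0,0,1]
    - [0,0,0,0,0,0,1]

```text
clock: 32.2
tool_pos: [0.4531, -0.3177, 0.2415]
eef_rot: [0.731, 0.683, 0.003, 0.007]
contact_force: [1.4, -0.3, -0.1]
opening: 0.004
finger_force: 0.0
```

Run:
```python
from latch import *
latch(); packs()
for n in('top','side'):
    z=np.load(n+'.npz'); p=cloud(n,z['d'])
    w=(p[...,1]<-.22)&(p[...,1]>-.42)
    q=p[w&(abs(p[...,2]-.065)<.004)&(p[...,0]>.45)&(p[...,0]<.6)]; print(n,'dfront',len(q),q.mean(0).round(4),np.percentile(q[:,0],[5,95]))
    q=p[w&(abs(p[...,2]-.075)<.002)&(p[...,0]>.5)&(p[...,0]<.8)]; print(n,'cab front x',np.percentile(q[:,0],[1,5]))
a=np.load('top.npz')['im'][110:260,150:480];b=np.load('side.npz')['im'][90:350,120:440]
cv2.imwrite('pics/f.png',np.vstack([cv2.resize(a,(640,290)),cv2.resize(b,(380,309)) if 0 else cv2.copyMakeBorder(cv2.resize(b,(380,309)),0,0,0,260,0)]))
```

```text
top [354. 194.] 49 min [-57. -15.  60.] max [-38.  12.  81.] mean [-47.  -1.  73.]
top [356. 224.] 133 min [-173.  -14.   41.] max [-109.    9.   74.] mean [-141.   -1.   65.]
side [322. 174.] 30 min [-59. -12.  67.] max [-39.  17.  77.] mean [-48.   3.  72.]
side [350. 177.] 76 min [-174.  -11.   57.] max [-110.   14.   71.] mean [-141.    1.   64.]
{'clock': 32.3, 'tool_pos': [0.45, -0.316, 0.236], 'eef_rot': [0.731, 0.683, 0.001, 0.002], 'contact_force': [-0.617, 0.162, -1.453], 'opening': 0.004, 'finger_force': 0.0, 'q': [0.617, 0.59, -0.143, 1.803, 0.114, 0.754, 0.347]}
tcp box [-148.648039   -273.87498903]
top [232. 193.] 168 (array([530.5, 353.3]), array([53.8, 33.8]), 35.8) medV 255.0 hue 29.0
top [283. 196.] 163 (array([526.7, 187.6]), array([52.8, 33.5]), 13.0) medV 181.0 hue 14.0
top [301. 228.] 114 (array([425.2, 127.3]), array([55.2, 51.1]), 1.3) medV 249.0 hue 28.0
side [351. 221.] 146 (array([424.1, 129.7]), array([60.8, 52.4]), -88.5) medV 255.0 hue 30.0
side [316. 232.] 158 (array([524.9, 190.3]), array([52.2, 36.7]), 15.4) medV 213.0 hue 13.0
side [397. 254.] 66 (array([290.3, 260.1]), array([40. , 22.3]), -9.3) medV 178.0 hue 14.0
side [308. 273.] 218 (array([529.7, 356.9]), array([51.7, 36.9]), 38.7) medV 255.0 hue 30.0
side [277. 317.] 107 (array([587.6, 502.3]), array([59.9, 14.1]), 15.5) medV 174.0 hue 8.0
side [313. 335.] 108 (array([497.6, 546.6]), array([59.6, 11.3]), 1.8) medV 189.0 hue 1.0
top dfront 148 [ 0.5667 -0.3145  0.0651] [0.55764919 0.58184972]
top cab front x [0.57085621 0.58099527]
side dfront 75 [ 0.5669 -0.3049  0.0639] [0.55615249 0.59036238]
side cab front x [0.56885833 0.57775833]
```

View pics/f.png

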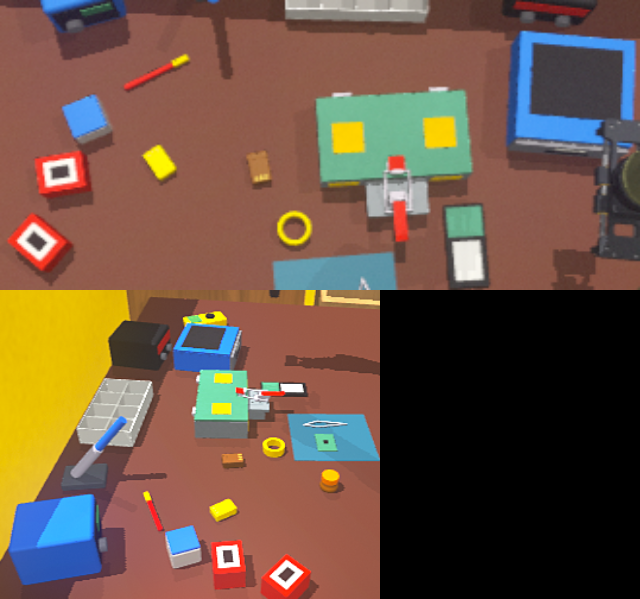

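The final view shows the drawer flush with the cabinet at about (575,150), the lid shut and the lever flat at (400,220). The bystanders have not moved.

```bash
python3 -c "
from h import *
print(r.finish_job())"
```

```text
the job is handed in; nothing more can be done
None
```

I handed the job in at about 32 s: both battery packs are in the box, the lid is shut and latched with the lever flat, and the screwdriver is in the drawer, which is pushed fully home; the job script returned no verdict.

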